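Nest the loose drying cone on its post

ROBOT

A 6-joint arm with a two-finger parallel gripper is mounted at the origin on a cart in front of the work surface, level with it; the furniture and walls round the work are solid. World frame = base frame: x ahead of the robot, y to its left, z up, the work surface at z = 0. Lengths are in mm, angles in rad, forces in N, time in s.
With the tool pointing down it reaches from about 275 to 750 mm from the base axis. Payload 10.2 kg.
Tool frame: the origin (TCP) lies midway between the tips of the shut fingers; the grasp point (between the pads) lies 19 mm behind it (ctrl.grip_depth is the distance from the TCP to the grasp point, in mm); y points along the fingers, x is the direction in which the jaws open and shut, and the axes are right-handed (so a half turn about y gives the same grasp; the last joint's range is limited). The gripper opens to 85 mm and grips with 20 to 120 N. Pads are 22 mm wide; open, the fingers measure 114 mm over their backs; the gripper's body (76 mm by 85 mm) begins 54 mm behind the grasp point. The pads swing forward as they close: fully open they stand 13 mm farther back than shut.
Start: joints at [-1.439, 0.313, 1.498, -0, 1.331, -0.223], TCP at [182.374, -492.311, 194.394] pointing down, gripper open.
Joint ranges: [-2.94, 2.94], [-0.97, 2.17], [0.19, 2.56], [-1.23, 4.37], [0.02, 3.11], [-2.88, 2.88]. Speed limits (rad/s): [2.39, 2.39, 3.01, 3.14, 3.14, 3.14].

INTERFACE

Orientations are given as a unit quaternion [w, x, y, z].
In Python, from rig import ctrl gives the robot as it stands. The module is installed in compiled form; this text tells all that it offers.
- The arm moves only by the tool drive_tool, never from a script. Its arguments are lists of equal length, an entry for each row: "gripper": the closure, from 0 (fully open) to 1 (shut); "offset": the shift along the tool's x, y, z in m, a list of three; "turn": the turn about the tool's y in degrees. In form: {"gripper": [gripper, ...], "offset": [[tx, ty, tz], ...], "turn": [turn, ...]}. A call has 1 to 20 rows; each row shifts and turns the commanded pose from where the row before left it, along the tool's axes as they then stand; what a row does not reach is not made up. A row lasts 1/12 s, in which the tool goes at most 41.7 mm and 7.16 degrees, less where a joint would pass 70% of its speed; a pose out of reach is approached as far as the arm can. A call is refused whole if a number of a shift passes 0.0417 or a number of a turn 7.16, either way. A call with a gripper value outside its range is refused whole. The fingers move at their own pace and stop on an object; "force" is the grip in N (left out, the last holds). Time passes only in rows, so rows that do not move let the fingers close. It gives the time, the measured TCP pose, the force and the opening at its end, in the units of the state.
- ctrl.sense(): the state, without advancing time (a new reading comes with each control period).
- ctrl.capture(name): name is "side" or "top" or "wrist"; returns (picture, depth): 420x560x3 uint8, red, green, blue; 420x560 float32, mm along the optical axis (not along the pixel's ray), 0 where there is no reading.
- ctrl.camera_params(name): a dict with "fovy" (degrees; the focal length in pixels is half the picture's height over the tangent of half this angle, whatever the lens; pixels are square), "cx", "cy" (the principal point, pixels), "view" (4x4, takes a point from world to camera coordinates); the wrist camera has in their place "tool_from_camera" (4x4, takes a point from camera to tool coordinates, whose origin is the TCP and whose axes are the tool frame's). Camera axes: x right, y down, z forward; pixel columns grow to the right and rows downward; lengths in mm; the calibration is good to about 2 mm. A picture is of the moment at which its call begins: read the wrist's pose just before it. camera_params takes no time and is no camera call.
- ctrl.finish_job(): hands the job in, once; it reports no verdict.
Trained networks look in the newest picture that a camera, given by its name, has taken for a name from the list of things; names that differ only in an ending like _2 or _b are one class to them, and where a whole thing is asked for, a point or a joint stands for the part that bears it (a point fixed in the world has none). Each returns a list of dicts, best first, with "score" (0 to 1); they miss things now and then, are a little off and sometimes report something else, mostly with a low value. They report only what shows in the picture. A call takes as long as a camera call. They do not tell look-alikes from the thing itself.
- ctrl.boxes_of(camera, query): "centre" ([x, y, z] in mm, in the coordinates of the camera as it stood for that picture, good to about 4 mm: the middle of the surface that is visible of it).
- ctrl.regions_of(camera, query): "mask" (420x560 bool, what is visible of it).
- ctrl.pinpoint(camera, query): "centre" ([x, y, z] in mm, in the coordinates of the camera as it stood for that picture, good to about 4 mm: a listed point, or the origin of a listed thing).
The state is a dict: "time_s": time; "joints": joint angles; "dq": joint speeds; "tau": joint torques, N m; "eef_pos": TCP position; "ee_rot": TCP orientation; "force": force on the tool from outside, world axes, zero at the start; "wrist_torque": the same for the moment, N m; "grip_width": opening from 0.0 (shut) to 1.0 (fully open).
Only numpy, scipy, OpenCV 4.12 (cv2) and the standard library are available. Lean on these libraries where they do the work, as an engineer would, in place of code of your own. Each camera call takes 0.05 s, during which the arm holds its last target.

TASK

Varnishing is done: put the loose orange drying cone away by lowering it, open end down, over the orange cone that is screwed to a round plywood base, until it is nested fully home and standing straight. Keep hold of it until it is down rather than dropping it, do not ram it, and leave the loose blue cone standing where it is; it is still needed.

Things in the scene. Friction and masses are not known exactly. Their poses are not given: they have to be found in the camera images.
- orange_cone_mid (a point): Loose hollow orange cone to move, 0.12 kg, open end down, 120 mm tall; outer diameter 40 mm at the flat top, widening evenly to 77 mm at 110 mm below it (48 mm at 25 mm below: grip there, from above), foot brim 92 mm. Walls 3 mm, top 30 mm solid, so the hollow is 90 mm deep. Point: on the axis, 60 mm below the top. z up; round, yaw is free.
- orange_post_mid (a point): Where it goes: an orange cone of the same shape and size, screwed to a plywood disc (104 mm wide, 12 mm thick) fixed on the bench; its top is 132 mm above the bench. Point: on the axis, 60 mm below its top. z up. A cone nested fully home stands 30 mm higher than this one, resting on its top, with about 2 mm play all round.
- blue_cone_mid (a point): bystander to leave alone: loose blue cone standing on the bench, same shape and size as the loose orange one. This point: on its axis, half-way up. z axis up.
- blue_post_mid (a point): bystander, the wrong place: blue cone of the same shape on another fixed plywood disc. This point: on its axis, half-way up that cone. z axis up.
Things that resemble listed ones, but are neither listed nor needed, are in the scene too. What is shaped like the part that bears orange_cone_mid but green is not meant.

How it is judged (in metres and radians):
On the way:
1. the orange cone, still held in the fingers, is lowered over the orange post to within 20 mm of fully home (contact force between the fingers and orange_cone above 0.5 N and z of orange_cone_mid in the frame of orange_post_mid below 0.05 m and horizontal distance between orange_cone_mid and orange_post_mid below 0.02 m), for 0.1 s.
At the end, for the whole second after the job is handed in: The loose orange cone is nested on the orange post: its middle within 12 mm sideways of the post cone's middle and 20 to 38 mm above it (30 mm is fully home), open end down and within 7 degrees of upright (horizontal distance between orange_cone_mid and orange_post_mid below 0.012 m and z of orange_cone_mid in the frame of orange_post_mid between 0.02 and 0.038 m and angle between orange_cone_mid's own z axis and vertical below 0.12 rad); the robot touches nothing.
It fails at once if the loose blue cone is shifted more than 30 mm or tipped more than 20 degrees (distance of blue_cone_mid from where it was at the start of the episode above 0.03 m or angle between blue_cone_mid's own z axis and vertical above 0.35 rad).
It fails at once if the orange cone is rammed on the post: contact force over 60 N (contact force between orange_cone and orange_post above 60 N).
It also fails if it takes over 35 s, if anything falls off the work surface, if the arm or the gripper's body presses on something with over 40 N, if the wrist force passes 120 N, or if a joint passes its speed limit or range.

## Working session

There is one attempt and no reset: what is moved stays moved. The work goes in short steps, Python scripts to look and compute and a tool call to move; the robot and the scene stay as the last step left them, time stands still between calls to the robot, and variables do not carry over. Pictures are saved under pics/ and viewed, and the job is handed in when it is done.

Besides the shell and the picture viewer there is one more tool, called as a command line: name --pt "numbers of a row" for each row, then --argument value for the rest. drive_tool: Moves the arm, as the interface text tells. Its arguments: {"type":"object","properties":{"gripper":{"type":"array","items":{"type":"number"}},"offset":{"type":"array","items":{"type":"array","items":{"type":"number"}}},"turn":{"type":"array","items":{"type":"number"}},"force":{"type":"number"}},"required":["gripper","offset","turn"]}

```bash
mkdir -p pics; python3 - <<'E'
from rig import ctrl
import cv2,numpy as np
s=ctrl.sense();print(s)
for n in ['top','side']:
    p,d=ctrl.capture(n);cv2.imwrite(f'pics/{n}1.png',p[:,:,::-1])
    c=ctrl.camera_params(n);V=np.linalg.inv(c['view'])
    print(n,c['fovy'],c['cx'],c['cy'],np.round(V,2).tolist())
    for q in ['orange_cone_mid','orange_post_mid','blue_cone_mid','blue_post_mid']:
        for r in ctrl.pinpoint(n,q):
            print(n,q,round(r['score'],2),np.round(V@np.r_[r['centre'],1],1)[:3])
print(ctrl.camera_params('wrist'))
E
```

```text
{'time_s': 0.0, 'joints': array([-1.43936116e+00,  3.13506008e-01,  1.49844448e+00,  3.08747664e-05,
        1.33102729e+00, -2.23390677e-01]), 'dq': array([ 0.00018045,  0.00037988,  0.00047815, -0.000474  ,  0.00011675,
       -0.00014524]), 'tau': array([ 1.50147051e-03, -4.12263429e+01, -2.59741652e+01, -9.60802731e-05,
        4.14840120e-03, -7.87096809e-06]), 'eef_pos': array([ 182.35876804, -491.97751546,  193.80367758]), 'ee_rot': array([ 0.58076098, -0.58002303,  0.40423414, -0.4035898 ]), 'force': array([ 0.44282995,  0.96021934, -0.06644995]), 'wrist_torque': array([-0.01118656, -0.02778053,  0.03402246]), 'grip_width': 1.00092745200626}
top 42.589762501561815 282.3107962555247 199.24175334860627 [[-0.02, -0.98, 0.2, 251.33], [-1.0, 0.03, 0.01, -28.7], [-0.01, -0.2, -0.98, 1523.02], [0.0, 0.0, 0.0, 1.0]]
top orange_cone_mid 0.73 [ 543.9 -223.6   66.4]
top orange_cone_mid 0.64 [ 449.1 -353.5   57.9]
top blue_cone_mid 0.95 [466.5 -14.5  59.6]
top blue_post_mid 0.85 [443.5 272.8  74.9]
side 47.891010660408085 282.60519601729146 209.57779316712939 [[0.97, 0.16, -0.2, 775.62], [0.26, -0.53, 0.81, -1009.38], [0.02, -0.83, -0.56, 744.83], [0.0, 0.0, 0.0, 1.0]]
side orange_cone_mid 0.96 [ 547.2 -217.    61.1]
side orange_cone_mid 0.86 [ 453.6 -355.8   62.7]
side orange_post_mid 0.78 [607.8 134.   71. ]
side blue_post_mid 0.74 [445.4 275.3  72.6]
{'fovy': 66.47228281785812, 'cx': 276.7053108718291, 'cy': 213.02468801534317, 'tool_from_camera': array([[ 9.99999698e-01,  1.94343329e-04, -7.52831341e-04,
         1.83257176e-01],
       [ 7.76594492e-04, -2.96676522e-01,  9.54977716e-01,
        -1.78598559e+02],
       [-3.77538354e-05, -9.54978012e-01, -2.96676583e-01,
         7.55424955e+01],
       [ 0.00000000e+00,  0.00000000e+00,  0.00000000e+00,
         1.00000000e+00]])}
```

View pics/top1.png

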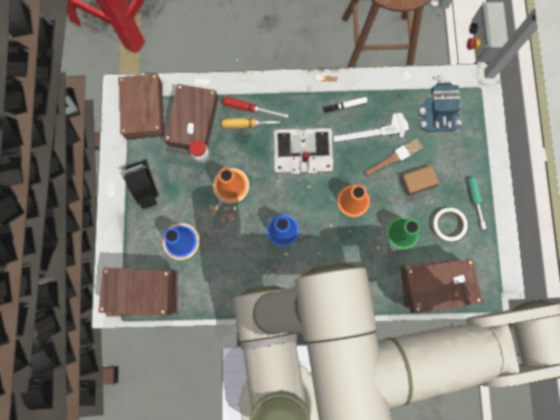

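View pics/side1.png

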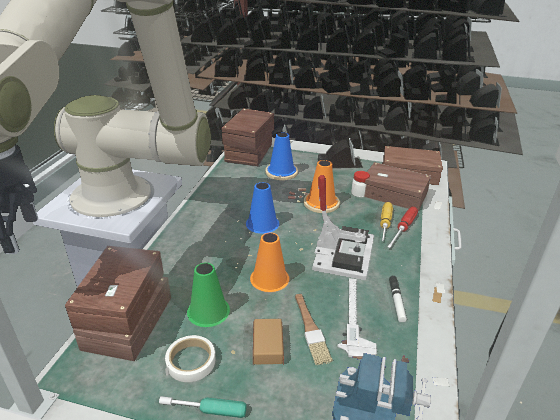

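The loose orange cone is at top (353,200), green look-alike at (403,233), the orange post on its disc at (231,185), and the loose blue cone at (283,230). Next I refine these with depth.

```bash
cat > h.py <<'E'
from rig import ctrl
import cv2,numpy as np
from scipy.optimize import least_squares
def cloud(n):
    p,d=ctrl.capture(n);c=ctrl.camera_params(n)
    f=210/np.tan(np.radians(c['fovy']/2))
    v,u=np.mgrid[:420,:560]
    P=np.stack([(u-c['cx'])/f*d,(v-c['cy'])/f*d,d],-1)
    V=np.linalg.inv(c['view'])
    return p,d,P@V[:3,:3].T+V[:3,3]
def cone(p,d,W,x,y,zt):
    hsv=cv2.cvtColor(p,cv2.COLOR_RGB2HSV)
    m=(d>0)&(hsv[...,0]<20)&(hsv[...,1]>150)&(np.hypot(W[...,0]-x,W[...,1]-y)<60)&(W[...,2]>zt-105)&(W[...,2]<zt-8)
    Q=W[m]
    f=lambda a:np.hypot(Q[:,0]-a[0],Q[:,1]-a[1])-(20+(zt+a[2]-Q[:,2])*18.5/110)
    r=least_squares(f,[x,y,0],loss='soft_l1',f_scale=2)
    m2=(d>0)&(np.hypot(W[...,0]-x,W[...,1]-y)<25)
    return m.sum(),r.x.round(1),np.abs(r.fun).mean().round(2),'topz',np.percentile(W[m2][:,2],[50,90,97]).round(1)
E
python3 - <<'E'
from h import *
for n in ['top','side']:
    p,d,W=cloud(n)
    print(n,'cone',cone(p,d,W,546,-220,120)); print(n,'post',cone(p,d,W,608,134,132))
from scipy.spatial.transform import Rotation as R
s=ctrl.sense();q=s['ee_rot'];print(R.from_quat(np.r_[q[1:],q[0]]).as_matrix().round(3),s['time_s'],s['eef_pos'])
E
```

```text
top cone (np.int64(376), array([ 5.462e+02, -2.204e+02, -5.000e-01]), np.float64(0.78), 'topz', array([118.4, 123.5, 125.7]))
top post (np.int64(390), array([599.2, 130.2,  -0.7]), np.float64(0.77), 'topz', array([132.2, 136.4, 138.1]))
side cone (np.int64(1039), array([ 548.2, -218.8,   -1.1]), np.float64(1.05), 'topz', array([111.4, 121. , 122.2]))
side post (np.int64(507), array([601.9, 131. ,  -3.6]), np.float64(1.44), 'topz', array([124.4, 133.3, 134.4]))
[[ 0.347  0.     0.938]
 [-0.938 -0.     0.347]
 [ 0.    -1.     0.   ]] 0.6 [ 182.38819758 -492.31669084  194.40523828]
```

drive_tool --gripper '[0, 0, 0, 0, 0, 0, 0, 0, 0, 0, 0, 0, 0, 0, 0, 0, 0, 0, 0, 0]' --pt "0 -0.03 0" --pt "0 -0.03 0" --pt "-0.008 0 0.0275" --pt "-0.008 0 0.0275" --pt "-0.008 0 0.0275" --pt "-0.008 0 0.0275" --pt "-0.008 0 0.0275" --pt "-0.008 0 0.0275" --pt "-0.008 0 0.0275" --pt "-0.008 0 0.0275" --pt "-0.008 0 0.0275" --pt "-0.008 0 0.0275" --pt "-0.008 0 0.0275" --pt "-0.008 0 0.0275" --pt "-0.008 0 0.0275" --pt "-0.008 0 0.0275" --pt "-0.008 0 0.0275" --pt "-0.009 0 0.024" --pt "0 0 0" --pt "0 0 0" --turn '[0, 0, 0, 0, 0, 0, 0, 0, 0, 0, 0, 0, 0, 0, 0, 0, 0, 0, 0, 0]' --force 40

```text
time_s: 2.27
eef_pos: [547.3, -219.0, 254.0]
ee_rot: [-0.581, 0.581, -0.404, 0.403]
force: [-0.5, -0.8, -0.7]
grip_width: 1.001
```

```bash
cat >> h.py <<'E'
from scipy.spatial.transform import Rotation as R
def wcloud():
    s=ctrl.sense();q=s['ee_rot'];M=R.from_quat(np.r_[q[1:],q[0]]).as_matrix()
    p,d=ctrl.capture('wrist');c=ctrl.camera_params('wrist');T=c['tool_from_camera']
    f=210/np.tan(np.radians(c['fovy']/2))
    v,u=np.mgrid[:420,:560]
    P=np.stack([(u-c['cx'])/f*d,(v-c['cy'])/f*d,d],-1)
    P=P@T[:3,:3].T+T[:3,3]
    return p,d,P@M.T+s['eef_pos'],s,M
E
python3 - <<'E'
from h import *
p,d,W,s,M=wcloud();cv2.imwrite('pics/w1.png',p[:,:,::-1])
print(s['joints'].round(2),s['eef_pos'].round(1),cone(p,d,W,547,-220,120))
E
```

```text
[-0.58  0.43  1.18 -0.    1.53  0.63] [ 547.3 -219.   254. ] (np.int64(1531), array([ 547. , -219.3,   -1.5]), np.float64(0.16), 'topz', array([370.6, 377.6, 383.6]))
```

View pics/w1.png

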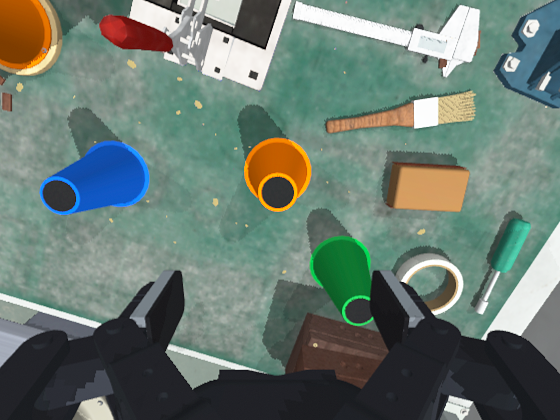

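Wrist picture: the loose orange cone is at (278,180), directly under the TCP by the fit. The green look-alike is at (345,275) and the loose blue cone at (95,180), both clear of the fingers. I'll descend.

drive_tool --gripper '[0, 0, 0, 0, 0, 0, 0, 0, 0, 0, 0, 0, 1, 1, 1, 1, 1, 1, 1, 1]' --pt "0 0.02 0" --pt "0 0.02 0" --pt "0 0.02 0" --pt "0 0.02 0" --pt "0 0.02 0" --pt "0 0.02 0" --pt "0 0.02 0" --pt "0 0.02 0" --pt "0 0.012 0" --pt "0 0.01 0" --pt "0 0 0" --pt "0 0 0" --pt "0 0 0" --pt "0 0 0" --pt "0 0 0" --pt "0 0 0" --pt "0 0 0" --pt "0 0 0" --pt "0 0 0" --pt "0 0 0" --turn '[0, 0, 0, 0, 0, 0, 0, 0, 0, 0, 0, 0, 0, 0, 0, 0, 0, 0, 0, 0]' --force 40

```text
time_s: 3.98
eef_pos: [547.1, -219.7, 73.5]
ee_rot: [0.58, -0.58, 0.404, -0.404]
force: [-1.5, 1.5, 5.5]
grip_width: 0.457
```

drive_tool --gripper '[1, 1, 1, 1, 1, 1]' --pt "0 0 0" --pt "0 0 0" --pt "0 -0.01 0" --pt "0 -0.015 0" --pt "0 -0.015 0" --pt "0 0 0" --turn '[0, 0, 0, 0, 0, 0]'

```text
time_s: 4.48
eef_pos: [548.2, -220.5, 115.8]
ee_rot: [0.58, -0.58, 0.402, -0.406]
force: [0.3, -0.4, -0.2]
grip_width: 0.459
```

```bash
python3 - <<'E'
from h import *
s=ctrl.sense();print(s['eef_pos'],s['grip_width'],s['force'])
p,d,W=cloud('side');cv2.imwrite('pics/s2.png',p[:,:,::-1])
z=s['eef_pos'][2]-73.5+120
print(cone(p,d,W,547,-220,z))
p,d,W,s,M=wcloud();cv2.imwrite('pics/w2.png',p[:,:,::-1])
print(cone(p,d,W,547,-220,z))
E
```

```text
[ 548.19729502 -220.50366169  115.83556699] 0.4592246368108258 [ 0.2641779  -0.40459092 -0.23680345]
(np.int64(1090), array([ 549.7, -220.2,   -3. ]), np.float64(1.0), 'topz', array([162.5, 449.5, 450.3]))
(np.int64(6380), array([ 547.9, -220. ,   -3.5]), np.float64(0.19), 'topz', array([191.4, 237.6, 243.4]))
```

View pics/s2.png

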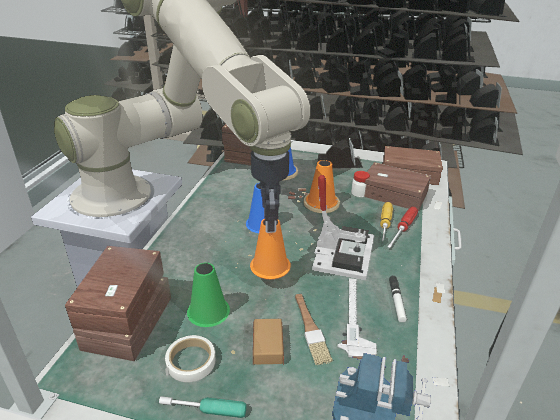

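View pics/w2.png

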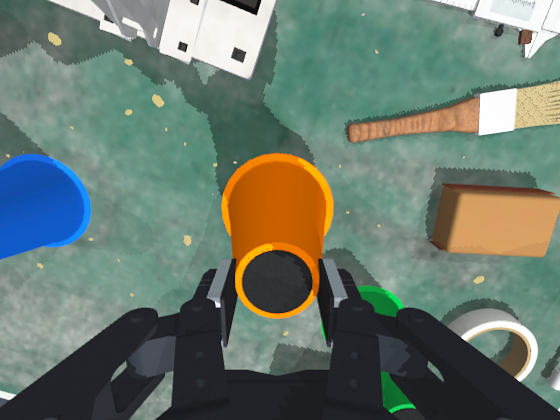

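The cone is held straight, with its rim at wrist (278,285) between the pads. I'll lift it and carry it partway, then re-measure the post with the wrist camera.

drive_tool --gripper '[1, 1, 1, 1, 1, 1, 1, 1, 1, 1, 1, 1, 1, 1, 1, 1, 1, 1, 1]' --pt "0 -0.01 0" --pt "0 -0.02 0" --pt "0 -0.02 0" --pt "0 -0.02 0" --pt "0 -0.02 0" --pt "0 -0.02 0" --pt "0 -0.02 0" --pt "0 -0.01 0" --pt "-0.01 0 0" --pt "-0.02 0 0" --pt "-0.025 0 0" --pt "-0.025 0 0" --pt "-0.025 0 0" --pt "-0.025 0 0" --pt "-0.025 0 0" --pt "-0.02 0 0.005" --pt "-0.01 0 0.005" --pt "0 0 0" --pt "0 0 0" --turn '[0, 0, 0, 0, 0, 0, 0, 0, 0, 0, 0, 0, 0, 0, 0, 0, 0, 0, 0]'

```text
time_s: 6.17
eef_pos: [491.9, -42.6, 251.7]
ee_rot: [-0.58, 0.581, -0.404, 0.403]
force: [-0.9, -0.3, -1.1]
grip_width: 0.455
```

```bash
python3 - <<'E'
from h import *
p,d,W,s,M=wcloud();cv2.imwrite('pics/w3.png',p[:,:,::-1])
e=s['eef_pos'];print(e,M.round(3).tolist())
print('post',cone(p,d,W,600,131,132));print('held',cone(p,d,W,e[0],e[1],e[2]+44.5))
E
```

```text
[491.88770612 -42.62473939 251.68558181] [[0.348, -0.001, 0.937], [-0.937, 0.0, 0.348], [-0.0, -1.0, -0.001]]
post (np.int64(3420), array([600.4, 131.2,  -1.6]), np.float64(0.28), 'topz', array([129.9, 132.6, 133.3]))
held (np.int64(6186), array([ 4.922e+02, -4.250e+01,  3.000e-01]), np.float64(0.19), 'topz', array([328.3, 375.3, 381.1]))
```

View pics/w3.png

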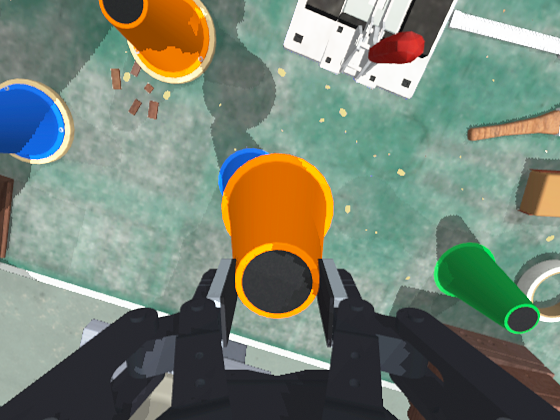

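The post on its disc shows at wrist (170,30), and the fit gives (600.4,131.2), which agrees with the other cameras. The held cone (278,230) is upright and well above the blue one, so I'll move over the post.

drive_tool --gripper '[1, 1, 1, 1, 1, 1, 1, 1, 1, 1, 1, 1, 1, 1]' --pt "-0.006 0 0.008" --pt "-0.012 0 0.0155" --pt "-0.0125 0 0.0162" --pt "-0.0125 0 0.0162" --pt "-0.0125 0 0.0162" --pt "-0.0125 0 0.0162" --pt "-0.0125 0 0.0162" --pt "-0.0125 0 0.0162" --pt "-0.0125 0 0.0162" --pt "-0.012 0 0.0155" --pt "-0.0076 0 0.0097" --pt "0 0 0" --pt "0 0 0" --pt "0 0 0" --turn '[0, 0, 0, 0, 0, 0, 0, 0, 0, 0, 0, 0, 0, 0]'

```text
time_s: 7.38
eef_pos: [600.5, 130.1, 252.1]
ee_rot: [-0.58, 0.58, -0.404, 0.404]
force: [-0.4, -0.4, -1.2]
grip_width: 0.458
```

```bash
python3 - <<'E'
from h import *
p,d,W,s,M=wcloud()
e=s['eef_pos'];print(e,s['force'],s['grip_width'])
print('held',cone(p,d,W,e[0],e[1],e[2]+44.5))
for n in ['top','side']:
    p,d,W=cloud(n);print(n,'held',cone(p,d,W,e[0],e[1],e[2]+44.5))
cv2.imwrite('pics/s4.png',p[80:300,180:460,::-1])
E
```

```text
[600.49150699 130.14234514 252.07604163] [-0.35428147 -0.4372342  -1.17098801] 0.45778987862147796
held (np.int64(6170), array([6.008e+02, 1.302e+02, 3.000e-01]), np.float64(0.19), 'topz', array([329.4, 375.8, 381.5]))
top held (np.int64(20), array([600. , 132. ,  19.1]), np.float64(0.51), 'topz', array([585. , 587.9, 589.1]))
side held (np.int64(880), array([601.9, 130.3,  -1.4]), np.float64(1.42), 'topz', array([272.3, 386.1, 400.7]))
```

View pics/s4.png

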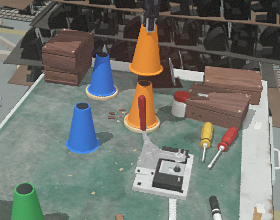

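drive_tool --gripper '[1, 1, 1, 1, 1, 1, 1, 1, 1, 1, 1, 1, 1, 1, 1, 1]' --pt "-0.0008 0.005 0" --pt "0 0.01 0" --pt "0 0.01 0" --pt "0 0.01 0" --pt "0 0.01 0" --pt "0 0.01 0" --pt "0 0.01 0" --pt "0 0.01 0" --pt "0 0.01 0" --pt "0 0.01 0" --pt "0 0.01 0" --pt "0 0.005 0" --pt "0 0.005 0" --pt "0 0.003 0" --pt "0 0 0" --pt "0 0 0" --turn '[0, 0, 0, 0, 0, 0, 0, 0, 0, 0, 0, 0, 0, 0, 0, 0]'

```text
time_s: 8.87
eef_pos: [600.4, 131.6, 134.7]
ee_rot: [0.58, -0.58, 0.404, -0.404]
force: [0.3, -0.2, -1.2]
grip_width: 0.459
```

```bash
python3 - <<'E'
from h import *
p,d,W,s,M=wcloud()
e=s['eef_pos'];print(e,s['force'],s['grip_width'])
print('held',cone(p,d,W,e[0],e[1],e[2]+44.5))
p,d,W=cloud('side')
cv2.imwrite('pics/s5.png',cv2.resize(p[80:300,180:460,::-1],None,fx=2,fy=2))
E
```

```text
[600.42301155 131.61133451 134.66988105] [ 0.33141305 -0.21865121 -1.189312  ] 0.45894916450265677
held (np.int64(6191), array([6.007e+02, 1.317e+02, 3.000e-01]), np.float64(0.18), 'topz', array([212.6, 258.4, 264.2]))
```

View pics/s5.png

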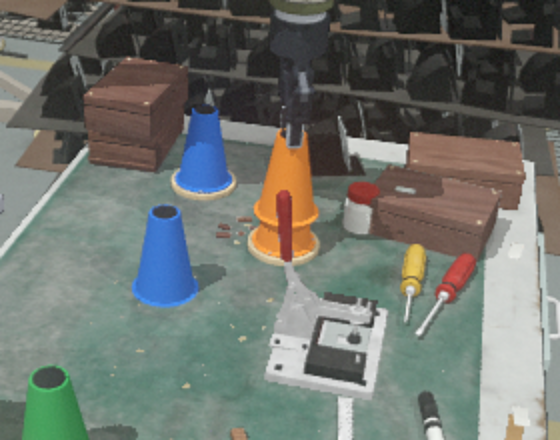

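The cone is now over the post, its brim at crop (285,218), with no contact force yet. I'll do the last stretch slowly.

drive_tool --gripper '[1, 1, 1, 1, 1, 1, 1, 1]' --pt "0 0.003 0" --pt "0 0.003 0" --pt "0 0.003 0" --pt "0 0.002 0" --pt "0 0.002 0" --pt "0 0.001 0" --pt "0 0 0" --pt "0 0 0" --turn '[0, 0, 0, 0, 0, 0, 0, 0]'

```text
time_s: 9.63
eef_pos: [600.3, 131.6, 120.4]
ee_rot: [0.58, -0.58, 0.404, -0.404]
force: [-0.4, -0.0, -1.4]
grip_width: 0.457
```

drive_tool --gripper '[1, 1, 1, 1, 1, 1]' --pt "0 0.001 0" --pt "0 0.001 0" --pt "0 0.001 0" --pt "0 0 0" --pt "0 0 0" --pt "0 0 0" --turn '[0, 0, 0, 0, 0, 0]'

```text
time_s: 10.13
eef_pos: [600.3, 131.6, 117.4]
ee_rot: [0.58, -0.58, 0.404, -0.404]
force: [-0.3, 1.3, -0.3]
grip_width: 0.46
```

drive_tool --gripper '[1, 1, 1, 1]' --pt "0 0.001 0" --pt "0 0 0" --pt "0 0 0" --pt "0 0 0" --turn '[0, 0, 0, 0]'

```text
time_s: 10.47
eef_pos: [600.2, 131.6, 116.4]
ee_rot: [-0.58, 0.58, -0.404, 0.404]
force: [0.3, 0.5, -0.2]
grip_width: 0.458
```

drive_tool --gripper '[1, 1, 1, 1]' --pt "0 0.001 0" --pt "0 0 0" --pt "0 0 0" --pt "0 0 0" --turn '[0, 0, 0, 0]'

```text
time_s: 10.8
eef_pos: [600.4, 131.7, 115.6]
ee_rot: [0.58, -0.58, 0.404, -0.404]
force: [0.5, 0.6, 0.9]
grip_width: 0.456
```

```bash
python3 - <<'E'
from h import *
p,d,W,s,M=wcloud()
e=s['eef_pos'];print(e,s['force'],s['grip_width'])
print('held',cone(p,d,W,600,131,162))
E
```

```text
[600.35853968 131.65355219 115.57047097] [0.54649926 0.6073212  0.94034357] 0.4558179745684132
held (np.int64(6271), array([600.7, 131.8,  -1.6]), np.float64(0.19), 'topz', array([191.5, 239.1, 244.9]))
```

The force has swung from −1.3 N to +0.9 N. The cone top is 30.0 mm above the post top by the same wrist fit, so it is fully home. Releasing now.

drive_tool --gripper '[0.3, 0, 0, 0, 0, 0, 0, 0, 0, 0, 0, 0, 0, 0, 0, 0, 0, 0]' --pt "0 0 0" --pt "0 0 0" --pt "0 0 0" --pt "0 0 0" --pt "0 0 0" --pt "0 0 0" --pt "0 0 0" --pt "0 0 0" --pt "0 -0.01 0" --pt "0 -0.015 0" --pt "0 -0.02 0" --pt "0 -0.02 0" --pt "0 -0.02 0" --pt "0 -0.02 0" --pt "0 -0.015 0" --pt "0 -0.01 0" --pt "0 0 0" --pt "0 0 0" --turn '[0, 0, 0, 0, 0, 0, 0, 0, 0, 0, 0, 0, 0, 0, 0, 0, 0, 0]'

```text
time_s: 12.35
eef_pos: [600.2, 131.6, 245.3]
ee_rot: [0.58, -0.58, 0.404, -0.404]
force: [-0.9, -0.2, -0.1]
grip_width: 0.998
```

```bash
python3 - <<'E'
from h import *
p,d,W,s,M=wcloud();cv2.imwrite('pics/w6.png',p[:,:,::-1])
print(s['time_s'],s['eef_pos'],s['force'],s['grip_width'])
print('placed',cone(p,d,W,600,131,162))
p,d,W=cloud('side');print('side',cone(p,d,W,600,131,162))
cv2.imwrite('pics/s6.png',cv2.resize(p[80:300,180:460,::-1],None,fx=2,fy=2))
V=np.linalg.inv(ctrl.camera_params('side')['view'])
for r in ctrl.pinpoint('side','blue_cone_mid'):print(r['score'],V@np.r_[r['centre'],1])
E
```

```text
12.35 [600.20056571 131.63213996 245.2989024 ] [-0.88539051 -0.18392404 -0.07851196] 0.9978141314845425
placed (np.int64(2065), array([600.4, 131.9,  -1.5]), np.float64(0.16), 'topz', array([361.5, 369. , 375. ]))
side (np.int64(596), array([602.1, 131.8,  -4. ]), np.float64(1.43), 'topz', array([157.1, 387.1, 397.3]))
0.88 [467.53917077 -15.24268067  61.25268541   1.        ]
```

View pics/w6.png

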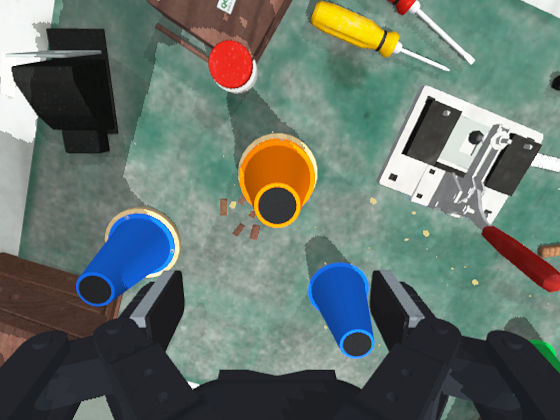

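View pics/s6.png

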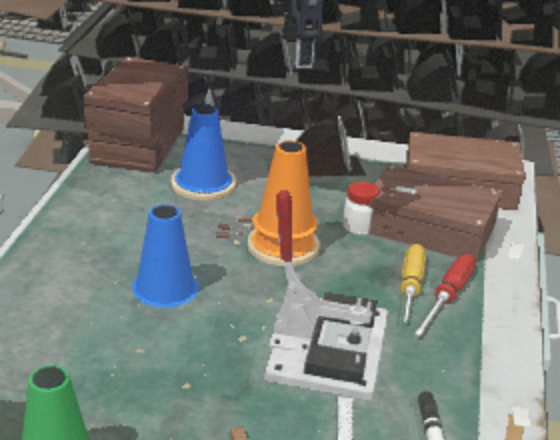

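The cone stands nested and straight at wrist (277,190). The gripper is clear, and the blue cone at crop (165,255) is unmoved.

```bash
python3 -c "
from rig import ctrl
print(ctrl.finish_job())"
```

```text
the job is handed in; nothing more can be done
None
```

I lowered the loose orange cone, still gripped, over the orange post until it touched down, then released it, backed the gripper off and handed the job in at about 12.5 s. The hand-in reports no verdict.

**Position:** after release, the wrist-camera fit puts the cone at (600.4, 131.9) against the post's (600.4, 131.2), about 1 mm off sideways. Its top is 30 mm above the post's, which is fully home.

**Upright:** the cone looks straight in the wrist and side pictures. I did not measure the tilt angle separately.

**Contact:** the wrist force read between −1.4 and +1.3 N at the end of each lowering step, so the cone was not rammed. The gripper ended about 80 mm above the cone, touching nothing.

**Blue cone:** it reads (467.5, −15.2) against (466.5, −14.5) at the start, so it did not move beyond measurement noise.

**Disagreements:**
- The first network estimate of the post from the side camera, (608, 134), was about 8 mm off the depth fits. I used the depth fits, on which all three cameras agreed within 2 mm.
- The side camera's fit reads about 2 mm more in x and 2.5 mm less in height than the wrist's, for both the post and the placed cone.

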